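# Slide the carrier board home and bolt it

## Robot

A 6-joint arm with a two-finger parallel gripper is mounted at the origin on a cart in front of the work surface, level with it; the furniture and walls round the work are solid. World frame = base frame: x ahead of the robot, y to its left, z up, the work surface at z = 0. Lengths are in m, angles in rad, forces in N, time in s.
With the tool pointing down it reaches from about 0.35 to 0.975 m from the base axis. Payload 4.9 kg.
Tool frame: the origin (TCP) lies on the mounting face of the last link; the fingertips stand 173 mm ahead of it and the grasp point (between the pads) lies 155 mm ahead of it; z points along the fingers, y is the line along which they close (so a half turn about z gives the same grasp; the last joint's range is limited). The gripper opens to 85 mm and grips with 20 to 120 N. Pads are 22 mm wide; open, the fingers measure 114 mm over their backs; the gripper's body (76 mm by 85 mm) begins 54 mm behind the grasp point. The pads swing forward as they close: fully open they stand 13 mm farther back than shut.
Start: joints at [1.022, 0.053, 1.613, -0, 1.476, -0.119], TCP at [0.26, 0.568, 0.405] pointing down, gripper open.
Joint ranges: [-3.01, 3.01], [-1.01, 2.22], [0.06, 2.58], [-1.02, 4.17], [0.09, 2.62], [-3.14, 3.14]. Speed limits (rad/s): [2.57, 2.57, 3.14, 3.14, 3.14, 3.14].

## Interface

Orientations are given as a rotation vector (axis times angle).
In Python, from station import monitor, eyes, finish_job gives the robot as it stands. The module is installed in compiled form; this text tells all that it offers.
- The arm moves only by the tool step_arm, never from a script. Its argument "commands" is a list of rows, each a list of 3 entries, a list of its own where there are three numbers: the opening in per cent of the stroke, from 0 (shut) to 100 (fully open), then the shift along the tool's x, y, z in mm, then the turn about the tool's z in degrees. In form: [[hand, [x, y, z], yaw], ...]. A call has 1 to 12 rows; each row is the pose to reach, as a shift and turn from the pose commanded when the call began, along the tool's axes at that moment; what a row does not reach only later rows make up. A row lasts 1/8 s, in which the tool goes at most 62.5 mm and 10.7 degrees, less where a joint would pass 70% of its speed; a pose out of reach is approached as far as the arm can. A call with a gripper value outside its range is refused whole. The fingers move at their own pace and stop on an object; "squeeze" is the grip in N (left out, the last holds). Time passes only in rows, so rows that repeat a pose let the fingers close. It gives the time, the measured TCP pose, the force, the opening and the grip force at its end, in the units of the state.
- monitor.get_obs(): the state, without advancing time (a new reading comes with each control period).
- eyes.get_image(name): name is "side" or "top" or "wrist"; returns the picture (480x640x3 uint8, red, green, blue); there is no depth.
- eyes.camera_info(name): a dict with "camera_matrix" (3x3 intrinsics, pixels), "extrinsics" (4x4, takes a point from camera to world coordinates). Camera axes: x right, y down, z forward; pixel columns grow to the right and rows downward; lengths in m; the calibration is good to about 2 mm. A picture is of the moment at which its call begins: read the wrist's pose just before it. camera_info takes no time and is no camera call; for the wrist camera it gives the pose at the moment of the call.
- finish_job(): hands the job in; it is judged then, once.
The state is a dict: "t": time; "q": joint angles; "dq": joint speeds; "effort": joint torques, N m; "tool_pos": TCP position; "tool_rot": TCP orientation; "contact_force": force on the tool from outside, world axes, zero at the start; "wrist_torque": the same for the moment, N m; "opening": finger opening in m; "grip_force": force on a finger pad.
Only numpy, scipy, OpenCV 4.12 (cv2) and the standard library are available. Lean on these libraries where they do the work, as an engineer would, in place of code of your own. Each camera call takes 0.05 s, during which the arm holds its last target. There are 200 camera calls.

## Task

With closed fingertips, push the wooden carrier board along its rails, to the left, until you feel it drop into the locating notches; the brass part riding on it must stay standing and untouched. Then push the bolt's red tab all the way in, so that the bolt locks over the board. Only push: do not lift or carry the board or the part, leave the other things on the bench alone, and finish with the hand clear.

Things in the scene. Friction and masses are not known exactly. Their poses are not given: they have to be found in the camera images.
- jig: Fixed checking jig on a 150 x 330 x 10 mm plywood base. Origin on the bench under it; z up, +y the way the board is pushed, -x the bolt's (robot's) side. Two wooden rails along y from -160 to +150 mm, |x| 22 to 54 mm, tops 30 mm above the bench, open between (floor at 10 mm). Aluminium side guides: inner faces x=+-61.5 mm, 7 mm thick, tops at 50 mm, red marks at y=+70 mm.
- station (a point): The point of the jig (0, 70, 22 mm) where the board's origin lies once it has dropped home. The rail tops have four notches 8 mm deep and 17 mm long: in the rails' outer halves at jig y=+115 mm, in the inner halves at y=+25 mm. There is no end stop: only the notches hold the board.
- board: Loose pale wooden carrier board, 120 x 120 x 14 mm, about 0.45 kg, takes about 2 to 6 N to push. Four feet, 16 high, 12 long, leading pair wider apart, so all drop at once. Origin: under its centre, at the feet's undersides; axes as the jig's. Riding: origin at jig z=30, board from z=46 to 60 mm; home: origin at y=70, z=22, board from 38 to 52 mm, 2.5 mm play along y. Starts at jig y=-100 to -40 mm.
- board_tail (a point): The middle of the board's trailing edge face (the one to push), 60 mm behind its centre, at half its thickness. The axes are the board's.
- bolt (a joint): Travel of the steel locking bolt in m: 0 drawn back, 0.028 fully in (end stop). It slides along the jig's +x, over the board's edge, against about 1.5 N friction, and stays where left. Its tongue is 12 mm wide, underside 54.5 mm above the bench: it clears the board only once the board has dropped. Starts at 0 to 0.005.
- bolt_tab (a point): Centre of the outer (-x) face of the bolt's red upright tab, the face to push, 80 mm above the bench; axes as the jig's. It moves with the bolt. Tab 16 mm wide, 10 mm thick, top at 92.5 mm. It stands on a fixed steel bracket (jig x=-124 to -68, y=18 to 52 mm, top at 54 mm) with cheeks at x=-88 to -68 mm, tops at 67 mm.
- brass_part: Turned yellow brass part, 27 mm diameter, 56 mm high, loose, standing on the leading half of the board. Origin: centre of its underside, z up along it.
- pliers: Pliers with red handles, 156 mm long, lying flat near the front of the bench; bystander. Origin under its centre.
- hex_key: Grey hex key, 32 x 89 x 9 mm, lying flat near the front of the bench; bystander. Origin under its centre.
- walnut_blank: Dark walnut blank, 52 x 160 x 34 mm, lying near the front of the bench; bystander. Origin under its centre.
- driver_orange: Orange-handled screwdriver, 178 mm long, lying to the left; bystander. Origin under its centre.
- bar_stub: Turned steel part, 30 mm diameter, 54 mm high, standing to the right of the jig; bystander. Origin under its centre.
- nut: Steel nut, 19 x 22 x 16 mm, lying left of the middle near the front; bystander. Origin under its centre.

How it is judged:
By the outcome, as a careful person would: the job done as asked, in the order asked, and still so for the second after the job is handed in, with the robot touching nothing.
It also fails if it takes over 51 s, if anything falls off the work surface, if the arm or the gripper's body presses on something with over 40 N, if the wrist force passes 120 N, or if a joint passes its speed limit or range.

## Working session

There is one attempt and no reset: what is moved stays moved. The work goes in short steps, Python scripts to look and compute and a tool call to move; the robot and the scene stay as the last step left them, time stands still between calls to the robot, and variables do not carry over. Pictures are saved under pics/ and viewed, at most 10 in all, crops included, and the job is handed in when it is done.

Besides the shell and the picture viewer there is one more tool, called after "Call:" as name(argument=value, ...) on one line, values as JSON. step_arm: Moves the arm, as the interface text tells. Its arguments: {"type":"object","properties":{"commands":{"type":"array"},"squeeze":{"type":"number"}},"required":["commands"]}

```bash
mkdir -p pics
cat > h.py <<'E'
import numpy as np, cv2
from station import monitor, eyes, finish_job
def info(n):
    i=eyes.camera_info(n); return np.array(i["camera_matrix"]),np.array(i["extrinsics"])
def ray(n,u,v,z,KI=None):
    K,E=KI or info(n); d=E[:3,:3]@np.linalg.inv(K)@[u,v,1]; o=E[:3,3]; return o+d*(z-o[2])/d[2]
def proj(n,p,KI=None):
    K,E=KI or info(n); q=K@(E[:3,:3].T@(np.array(p)-E[:3,3])); return q[:2]/q[2]
def snap(n,f):
    a=eyes.get_image(n); cv2.imwrite(f"pics/{f}.png",a[:,:,::-1]); return a
E
python3 - <<'E'
from h import *
np.set_printoptions(precision=3,suppress=True)
o=monitor.get_obs(); print(o)
for n in("top","side"): snap(n,n+"0"); print(n,info(n))
E
```

```text
{'t': 0.0, 'q': array([ 1.022,  0.053,  1.614,  0.   ,  1.476, -0.119]), 'dq': array([ 0.002,  0.001,  0.001, -0.001,  0.001,  0.002]), 'effort': array([ -0.   , -39.368, -37.018,  -0.   ,   0.007,   0.   ]), 'tool_pos': array([0.26 , 0.568, 0.403]), 'tool_rot': array([-0.67 , -3.069,  0.003]), 'contact_force': array([-0.682,  0.173,  0.012]), 'wrist_torque': array([-0.026,  0.03 , -0.005]), 'grip_force': 0.0, 'opening': 0.08525259905105463}
top (array([[613.288,   0.   , 321.963],
       [  0.   , 613.288, 241.333],
       [  0.   ,   0.   ,   1.   ]]), array([[-0.005, -0.995,  0.104,  0.351],
       [-1.   ,  0.005,  0.   , -0.061],
       [-0.001, -0.104, -0.995,  1.668],
       [ 0.   ,  0.   ,  0.   ,  1.   ]]))
side (array([[451.154,   0.   , 313.366],
       [  0.   , 451.154, 241.503],
       [  0.   ,   0.   ,   1.   ]]), array([[ 0.999,  0.025, -0.033,  0.548],
       [ 0.04 , -0.378,  0.925, -1.064],
       [ 0.011, -0.925, -0.379,  0.492],
       [ 0.   ,  0.   ,  0.   ,  1.   ]]))
```

View pics/top0.png

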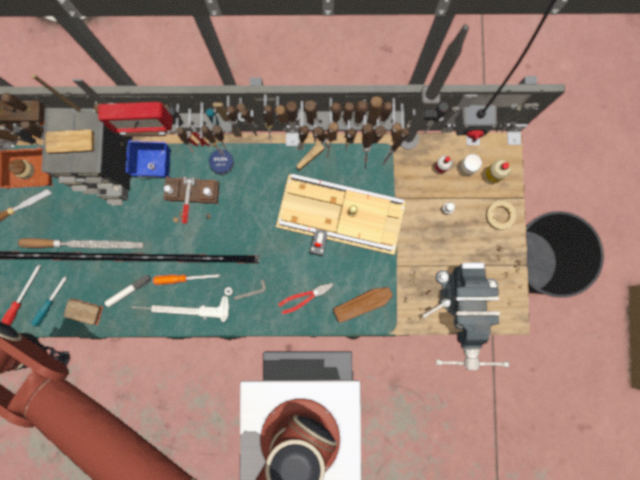

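View pics/side0.png

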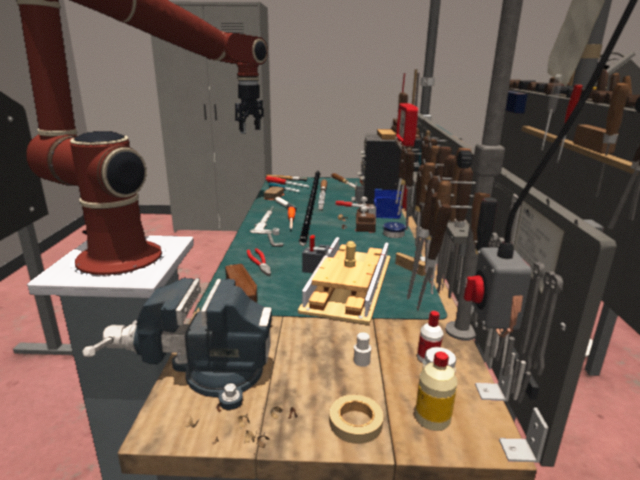

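The top view shows the jig spanning about (277–405, 175–250), with the bolt at (318,242) and the brass part at (352,210). I'll enlarge that area.

Run:
```python
from h import *
a=cv2.imread("pics/top0.png")[160:270,260:420]
b=cv2.imread("pics/side0.png")[225:330,280:410]
cv2.imwrite("pics/c0.png",np.vstack([cv2.resize(a,(480,330),interpolation=2),cv2.resize(b,(480,270),interpolation=2)])[:600])
cv2.imwrite("pics/c0.png",cv2.resize(a,(800,550),interpolation=cv2.INTER_CUBIC))
cv2.imwrite("pics/c1.png",cv2.resize(b,(728,588),interpolation=cv2.INTER_CUBIC))
```

```text
(no output)
```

View pics/c0.png

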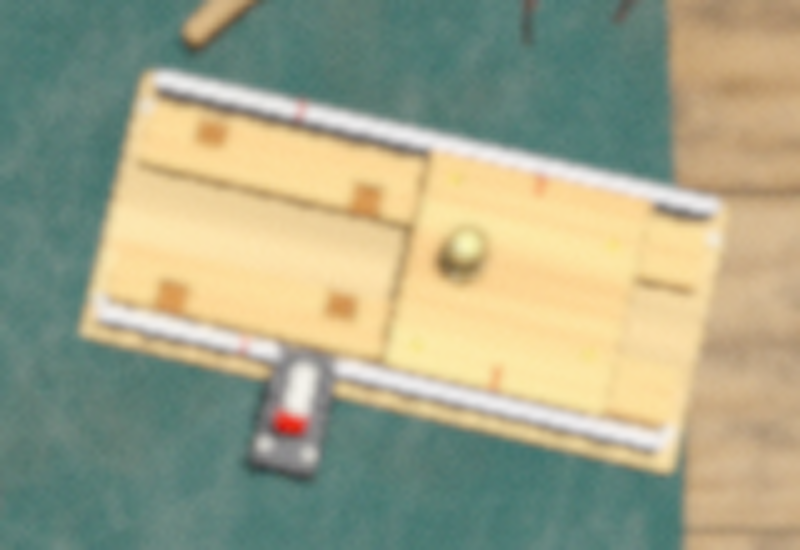

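The crop shows the base corners at crop (147,70), (80,335), (675,470) and (728,203). The guide red marks are at (300,110) and (246,345). The board spans x 385–650 with its trailing edge from (650,200) to (608,415), and the red tab is at (290,422).

Run:
```python
from h import *
np.set_printoptions(precision=4,suppress=True)
KI=info("top")
P=lambda X,Y,z: ray("top",260+X/5,160+Y/5,z,KI)
c=[P(X,Y,.01) for X,Y in[(147,70),(80,335),(675,470),(728,203)]]
print("base",np.mean(c,0),np.linalg.norm(c[0]-c[1]),np.linalg.norm(c[0]-c[3]),np.linalg.norm(c[1]-c[2]))
for a,b in((3,0),(2,1)): d=c[b]-c[a]; print("yaw of +y from world y, deg",np.degrees(np.arctan2(-d[0],d[1])))
g=[P(*p,.05) for p in[(155,80),(718,207),(98,312),(665,440)]]
for a,b in((1,0),(3,2)): d=g[b]-g[a]; print("guide yaw",np.degrees(np.arctan2(-d[0],d[1])),np.linalg.norm(d))
th=np.mean([np.arctan2(-(g[a]-g[b])[0],(g[a]-g[b])[1]) for a,b in((0,1),(2,3))])
ex=np.array([np.cos(th),np.sin(th),0]);ey=np.array([-np.sin(th),np.cos(th),0])
m=[P(300,110,.05),P(246,345,.05)]; st=np.mean(m,0)
print("marks",m,np.linalg.norm(m[0]-m[1]))
o1=st-.07*ey; print("origin from marks",o1,"th",np.degrees(th))
o=(o1+np.mean(c,0))/2;o[2]=0
for k,p,z in[("lead1",(430,152),.06),("lead2",(385,362),.06),("tr1",(650,200),.06),("tr2",(608,415),.06),("tab top",(290,422),.0925),("part top",(467,243),.116),("bm1",(540,184),.06),("bm2",(497,376),.06)]:
    q=P(*p,z); print(k,q,"jig",(q-o)@ex,(q-o)@ey)
```

```text
base [ 0.5995 -0.114   0.01  ] 0.15116142803828764 0.3269533644785252 0.33165738933714883
yaw of +y from world y, deg -13.373221864595857
yaw of +y from world y, deg -13.138644795268505
guide yaw -13.185401222610073 0.30887948168435614
guide yaw -13.087938050345368 0.30863182488196145
marks [array([ 0.6797, -0.0561,  0.05  ]), array([ 0.553 , -0.0268,  0.05  ])] 0.1300889357691646
origin from marks [ 0.6004 -0.1096  0.05  ] th -13.136669636477722
lead1 [ 0.6547 -0.1252  0.06  ] jig 0.05629760018947773 -0.0005708998556695715
lead2 [ 0.5423 -0.1004  0.06  ] jig -0.05873255550791377 -0.0019916105995711297
tr1 [ 0.6282 -0.2417  0.06  ] jig 0.057059862150052126 -0.12009829108399549
tr2 [ 0.5136 -0.2177  0.06  ] jig -0.060019585538873294 -0.12276957224098933
tab top [ 0.5075 -0.0503  0.0925] jig -0.10402181538398393 0.03886351738424516
part top [ 0.5968 -0.1414  0.116 ] jig 0.0036194201997891214 -0.02957450808116614
bm1 [ 0.6371 -0.1835  0.06  ] jig 0.05247285393799496 -0.06131106212518934
bm2 [ 0.5346 -0.1595  0.06  ] jig -0.05283804998679783 -0.061257304141612456
```

View pics/c1.png

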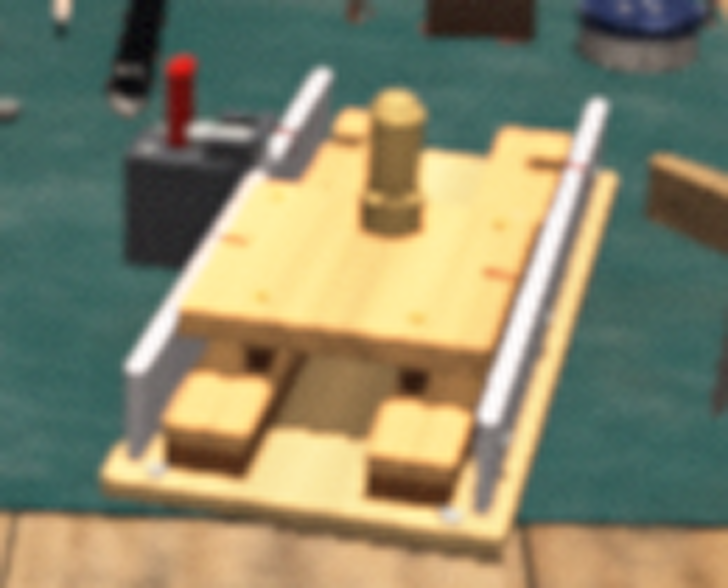

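```bash
cat >> h.py <<'E'
from scipy.spatial.transform import Rotation as Ro
TH=np.radians(-13.14); EX=np.array([np.cos(TH),np.sin(TH),0]); EY=np.array([-np.sin(TH),np.cos(TH),0]); O=np.array([.600,-.111,0])
def jig(p): p=np.asarray(p)-O; return np.array([p@EX,p@EY,p[2]])*1000
def shift(jx,jy,tipz): # mm in jig, tip height -> tool shift mm, yaw deg to align tool y with jig y
    o=monitor.get_obs(); R=Ro.from_rotvec(o["tool_rot"]).as_matrix()
    t=O+(EX*jx+EY*jy)/1000; t[2]=(tipz+173)/1000
    yy=R.T@EY
    return R.T@(t-o["tool_pos"])*1000, np.degrees(np.arctan2(-yy[0],yy[1]))
E
python3 - <<'E'
from h import *
np.set_printoptions(precision=1,suppress=True)
print(shift(0,-165,157), jig(monitor.get_obs()["tool_pos"]), Ro.from_rotvec(monitor.get_obs()["tool_rot"]).as_matrix().round(3))
E
```

```text
(array([-624.6, -637.2,   74.6]), np.float64(-11.484078116957415)) [-485.2  583.9  403.6] [[-0.9  0.4 -0. ]
 [ 0.4  0.9 -0. ]
 [ 0.  -0.  -1. ]]
```

Call:
step_arm(commands=[[0, [-40, -40, 0], -1], [0, [-80, -80, 5], -2], [0, [-120, -120, 10], -3], [0, [-160, -163, 15], -4], [0, [-200, -204, 20], -5], [0, [-240, -245, 25], -6], [0, [-280, -286, 30], -7], [0, [-320, -326, 35], -8], [0, [-360, -367, 40], -9], [0, [-400, -408, 45], -10], [0, [-440, -449, 50], -11], [0, [-480, -490, 55], -11.5]])

```text
t: 1.6
tool_pos: [0.4927, -0.0792, 0.3492]
tool_rot: [-0.359, -3.121, -0.0]
contact_force: [1.0, 1.1, -0.7]
opening: -0.0
grip_force: 0.0
```

Run:
```python
from h import *
np.set_printoptions(precision=1,suppress=True)
print(shift(0,-165,120), jig(monitor.get_obs()["tool_pos"]))
```

```text
(array([-111.7, -171.6,   56.2]), np.float64(0.009267377111820478)) [-111.7    6.6  349.2]
```

Call:
step_arm(commands=[[0, [-25, -40, 0], 0], [0, [-55, -85, 0], 0], [0, [-85, -130, 0], 0], [0, [-105, -160, 15], 0], [0, [-112, -171, 40], 0], [0, [-112, -171, 56], 0], [0, [-112, -171, 56], 0]])

```text
t: 2.48
tool_pos: [0.562, -0.2683, 0.2914]
tool_rot: [-0.358, -3.117, -0.003]
contact_force: [-0.8, 1.0, 0.2]
opening: -0.0002
grip_force: 0.0
```

Run:
```python
from h import *
np.set_printoptions(precision=1,suppress=True)
print(jig(monitor.get_obs()["tool_pos"]))
KI=info("wrist"); snap("wrist","w0"); a=snap("top","t1")
print(KI[1].round(3),KI[0].round(0))
for p in [(0,-123,60),(60,-123,60),(-60,-123,60),(0,-160,30)]:
    w=O+(EX*p[0]+EY*p[1])/1000; w[2]=p[2]/1000; print(p,proj("wrist",w,KI))
```

```text
[  -1.2 -161.8  291.4]
[[ 0.2  0.9  0.2  0.5]
 [ 1.  -0.2 -0.1 -0.3]
 [ 0.   0.3 -1.   0.3]
 [ 0.   0.   0.   1. ]] [[355.   0. 319.]
 [  0. 355. 237.]
 [  0.   0.   1.]]
(0, -123, 60) [383.4 262.5]
(60, -123, 60) [378.9 351.7]
(-60, -123, 60) [388.7 159.3]
(0, -160, 30) [320.8 248. ]
```

View pics/w0.png

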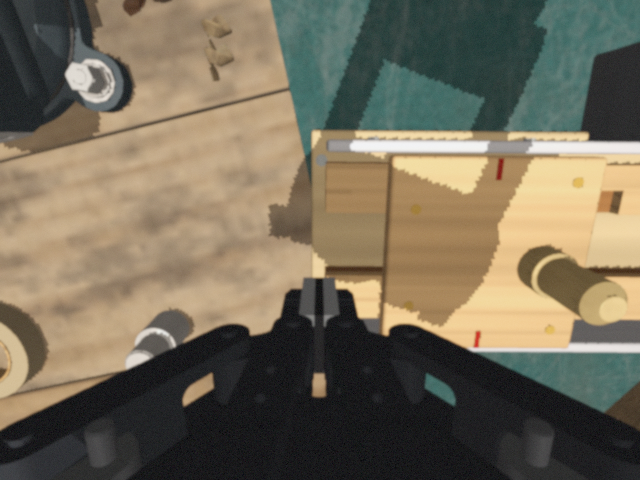

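The trailing edge's top corners are at (388,155) and (384,348), within about 4 px of prediction, so the jig frame holds. I'll lower and push.

Call:
step_arm(commands=[[0, [0, 0, 20], 0], [0, [0, 0, 45], 0], [0, [0, 0, 68], 0], [0, [0, 0, 79], 0], [0, [0, 3, 79], 0], [0, [0, 9, 79], 0], [0, [0, 13, 79], 0], [0, [0, 16, 79], 0]])

```text
t: 3.58
tool_pos: [0.5668, -0.2534, 0.2155]
tool_rot: [0.358, 3.12, -0.001]
contact_force: [-0.5, 0.0, -0.4]
opening: -0.0001
grip_force: 0.0
```

Run:
```python
from h import *
np.set_printoptions(precision=1,suppress=True)
print(jig(monitor.get_obs()["tool_pos"]),monitor.get_obs()["contact_force"])
```

```text
[   0.1 -146.2  215.5] [-0.5  0.  -0.4]
```

Call:
step_arm(commands=[[0, [0, 2, 2], 0], [0, [0, 4, 2], 0], [0, [0, 6, 2], 0], [0, [0, 8, 2], 0], [0, [0, 10, 2], 0], [0, [0, 13, 2], 0], [0, [0, 17, 2], 0], [0, [0, 21, 2], 0], [0, [0, 25, 2], 0], [0, [0, 29, 2], 0], [0, [0, 33, 2], 0], [0, [0, 37, 2], 0]])

```text
t: 5.08
tool_pos: [0.5749, -0.2174, 0.2127]
tool_rot: [0.359, 3.121, -0.0]
contact_force: [-0.8, -2.4, -0.3]
opening: 0.0001
grip_force: 1.4
```

Run:
```python
from h import *
np.set_printoptions(precision=1,suppress=True)
o=monitor.get_obs(); print(jig(o["tool_pos"]),jig(o["contact_force"]/1000+O)); snap("wrist","w1")
```

```text
[  -0.2 -109.3  212.7] [-0.2 -2.5 -0.3]
```

View pics/w1.png

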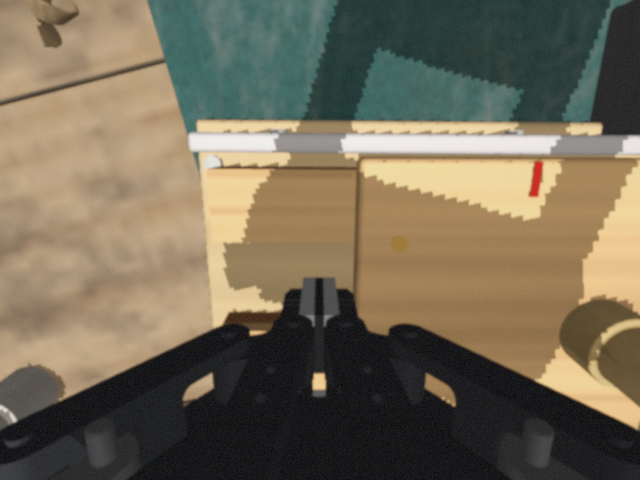

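The fingers are touching the trailing edge (col 358, rows 170–290), with 2.5 N of push. The board is square to the guides.

Run:
```python
from h import *
np.set_printoptions(precision=1,suppress=True)
o=monitor.get_obs(); print(jig(o["tool_pos"]),jig(ray("wrist",358,200,.06)),jig(ray("wrist",358,165,.06)), "mark",jig(ray("wrist",536,180,.06)))
```

```text
[  -0.2 -108.9  212.7] [-48.1 -95.4  60. ] [-60.  -95.8  60. ] mark [-55.  -35.2  60. ]
```

Call:
step_arm(commands=[[0, [0, 4, 0], 0], [0, [0, 8, 0], 0], [0, [0, 12.5, 0], 0], [0, [0, 17, 0], 0], [0, [0, 21.5, 0], 0], [0, [0, 26, 0], 0], [0, [0, 30.5, 0], 0], [0, [0, 35, 0], 0], [0, [0, 39.5, 0], 0], [0, [0, 44, 0], 0], [0, [0, 48.5, 0], 0], [0, [0, 53, 0], 0]])

```text
t: 6.62
tool_pos: [0.587, -0.1658, 0.2127]
tool_rot: [-0.359, -3.121, 0.0]
contact_force: [-0.4, -2.5, 0.4]
opening: -0.0001
grip_force: 1.5
```

Call:
step_arm(commands=[[0, [0, 4, 0], 0], [0, [0, 8, 0], 0], [0, [0, 12, 0], 0], [0, [0, 15, 0], 0], [0, [0, 18, 0], 0], [0, [0, 21, 0], 0], [0, [0, 24, 0], 0], [0, [0, 27, 0], 0], [0, [0, 30, 0], 0], [0, [0, 32, 0], 0], [0, [0, 34, 0], 0], [0, [0, 36, 0], 0]])

```text
t: 8.12
tool_pos: [0.5951, -0.1309, 0.2127]
tool_rot: [0.359, 3.121, -0.0]
contact_force: [0.3, -3.5, 0.3]
opening: 0.0001
grip_force: 1.6
```

Run:
```python
from h import *
np.set_printoptions(precision=1,suppress=True)
o=monitor.get_obs(); print(jig(o["tool_pos"]),jig(o["contact_force"]/1000+O))
```

```text
[ -0.2 -20.5 212.7] [ 1.1 -3.4  0.3]
```

Call:
step_arm(commands=[[0, [0, 2, 0], 0], [0, [0, 4, 0], 0], [0, [0, 6, 0], 0], [0, [0, 7.5, 0], 0], [0, [0, 9, 0], 0], [0, [0, 10, 0], 0], [0, [0, 11, 0], 0]])

```text
t: 9.0
tool_pos: [0.5976, -0.1202, 0.2128]
tool_rot: [0.359, 3.121, -0.0]
contact_force: [-0.7, -2.6, 1.4]
opening: 0.0
grip_force: 1.6
```

Call:
step_arm(commands=[[0, [0, 1, 0], 0], [0, [0, 2, 0], 0], [0, [0, 3, 0], 0]])

```text
t: 9.38
tool_pos: [0.5983, -0.1173, 0.2127]
tool_rot: [-0.359, -3.121, -0.0]
contact_force: [0.2, -4.2, -0.1]
opening: -0.0002
grip_force: 1.6
```

Call:
step_arm(commands=[[0, [0, 1, 0], 0], [0, [0, 2, 0], 0]])

```text
t: 9.62
tool_pos: [0.5987, -0.1153, 0.2127]
tool_rot: [-0.359, -3.121, -0.0]
contact_force: [-0.3, -3.1, 0.8]
opening: 0.0001
grip_force: 1.6
```

Run:
```python
from h import *
np.set_printoptions(precision=1,suppress=True)
o=monitor.get_obs(); print(jig(o["tool_pos"]),jig(o["contact_force"]/1000+O)); 
KI=info("wrist"); snap("wrist","w2")
for z in(60,52):
  for x in(-60,0): 
    w=O+(EX*x+EY*(jig(o["tool_pos"])[1]+13.4))/1000; w[2]=z/1000; print(x,z,proj("wrist",w,KI))
```

```text
[ -0.3  -4.5 212.7] [ 0.5 -3.1  0.8]
-60 60 [359. 165.]
0 60 [354.2 326. ]
-60 52 [356.6 163.5]
0 52 [352.3 316. ]
```

View pics/w2.png

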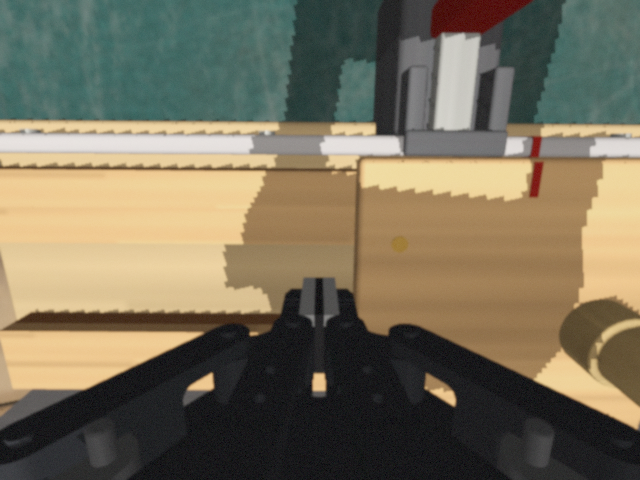

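The guide mark (537,147) and the board mark (537,180) are nearly level. The board edge is still at col 358, so it looks like it's still riding. I'll creep on.

Run:
```python
from h import *
np.set_printoptions(precision=1,suppress=True)
print("guide",jig(ray("wrist",537,147,.05)),"board ride",jig(ray("wrist",537,180,.06)),"if dropped",jig(ray("wrist",537,180,.052)))
```

```text
guide [-65.8  73.8  50. ] board ride [-55.1  69.6  60. ] if dropped [-54.2  74.4  52. ]
```

Call:
step_arm(commands=[[0, [0, 1, 0], 0], [0, [0, 2, 0], 0]])

```text
t: 9.93
tool_pos: [0.5991, -0.1131, 0.2125]
tool_rot: [-0.359, -3.121, -0.001]
contact_force: [-0.1, -2.0, 0.4]
opening: 0.0
grip_force: 1.5
```

Call:
step_arm(commands=[[0, [0, 0.7, 0], 0], [0, [0, 1.2, 0], 0]])

```text
t: 10.18
tool_pos: [0.5994, -0.1123, 0.2126]
tool_rot: [-0.359, -3.121, 0.0]
contact_force: [-1.2, -2.1, -0.4]
opening: 0.0004
grip_force: 1.2
```

Call:
step_arm(commands=[[0, [0, 0.7, 0], 0], [0, [0, 1.2, 0], 0]])

```text
t: 10.42
tool_pos: [0.5996, -0.1111, 0.2126]
tool_rot: [-0.359, -3.121, -0.0]
contact_force: [-1.2, -3.3, -1.0]
opening: 0.0
grip_force: 1.4
```

Run:
```python
from h import *
np.set_printoptions(precision=1,suppress=True)
o=monitor.get_obs(); print(jig(o["tool_pos"]),jig(o["contact_force"]/1000+O))
a=cv2.imread("pics/w2.png"); b=snap("wrist","w3")
hsv=lambda i:cv2.cvtColor(i,cv2.COLOR_RGB2HSV)
for n,i in(("w2",a[:,:,::-1].copy()),("w3",b)):
    h=hsv(i); m=(((h[...,0]<8)|(h[...,0]>172))&(h[...,1]>150)).astype(np.uint8)
    for r0,r1 in((136,158),(162,200)):
        ys,xs=np.nonzero(m[r0:r1,500:580]); print(n,r0,xs.mean()+500,ys.mean()+r0,ys.max()+r0,len(xs))
    g=cv2.GaussianBlur(cv2.cvtColor(i,cv2.COLOR_RGB2GRAY),(3,3),0).astype(int); print("edge col",345+np.argmin(g[210:225,345:370].mean(0)))
```

```text
[ -0.3  -0.2 212.6] [-0.4 -3.5 -1. ]
w2 136 535.5434782608695 146.44927536231884 156 138
w2 162 535.8644688644689 179.1098901098901 196 273
edge col 357
w3 136 523.5797101449275 146.34782608695653 157 138
w3 162 522.3973799126637 179.63318777292577 195 229
edge col 354
```

The edge and board mark shifted (−3 and −13 px) as an 8 mm drop would make them, so the board seems home. I'll back off, rise, and check on the way to the bolt.

Call:
step_arm(commands=[[0, [0, -8, 0], 0], [0, [0, -25, 0], 0], [0, [0, -35, -10], 0], [0, [0, -35, -50], 0], [0, [0, -35, -95], 0], [0, [30, -30, -130], 0], [0, [70, -15, -140], 0], [0, [110, 0, -140], 0], [0, [140, 0, -140], 0], [0, [140, 0, -140], 0]])

```text
t: 11.72
tool_pos: [0.4621, -0.0792, 0.3534]
tool_rot: [0.359, 3.119, -0.0]
contact_force: [0.5, -0.2, -0.6]
opening: 0.0
grip_force: 0.0
```

Run:
```python
from h import *
np.set_printoptions(precision=1,suppress=True)
o=monitor.get_obs(); print(jig(o["tool_pos"]),jig(o["contact_force"]/1000+O)); snap("wrist","w4")
s=snap("side","s4"); cv2.imwrite("pics/s4c.png",cv2.resize(s[225:330,280:410,::-1],(728,588),interpolation=cv2.INTER_CUBIC))
```

```text
[-141.6   -0.4  353.4] [ 0.6 -0.1 -0.6]
```

View pics/w4.png

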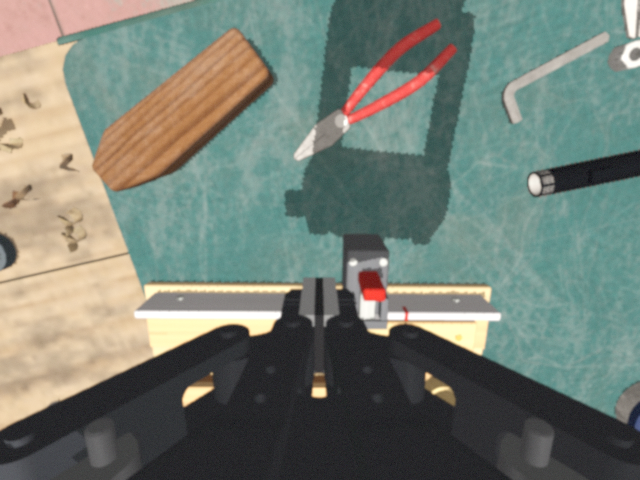

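View pics/s4c.png

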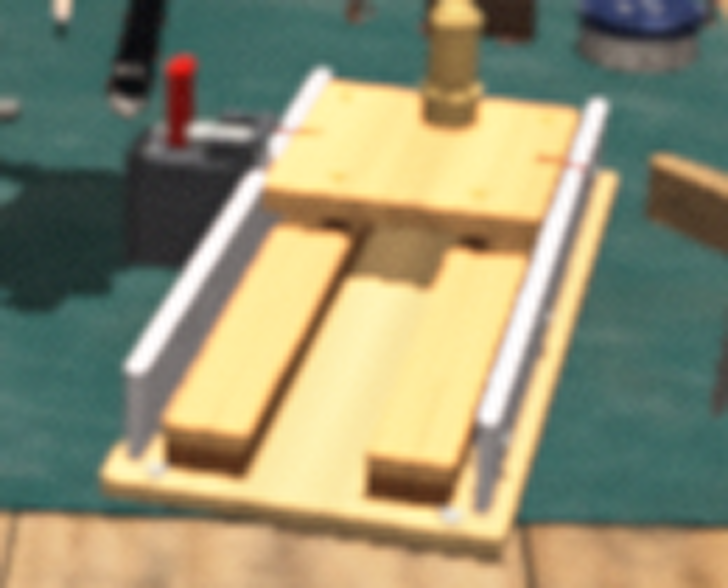

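The board is level, its marks line up with the guide marks just at guide-top height, and the part is standing: it's home. The red tab's top is at about (373,294) in the wrist view.

Run:
```python
from h import *
np.set_printoptions(precision=1,suppress=True)
i=cv2.imread("pics/w4.png"); h=cv2.cvtColor(i,cv2.COLOR_BGR2HSV); KI=info("wrist")
m=(((h[...,0]<8)|(h[...,0]>172))&(h[...,1]>150)).astype(np.uint8); m[:,:345]=0;m[:,400:]=0;m[:260]=0;m[320:]=0
ys,xs=np.nonzero(m); print(xs.min(),xs.max(),ys.min(),ys.max())
for r in range(ys.min(),ys.max()+1,4): c=xs[ys==r]; print(r,c.min(),c.max(),i[r,373])
for u,v in((361,287),(385,287),(361,300),(385,300)): print(jig(ray("wrist",u,v,.0925,KI)))
print(jig(monitor.get_obs()["tool_pos"]))
```

```text
360 385 272 301
272 362 375 [ 40  43 112]
276 360 377 [ 25  26 114]
280 360 379 [ 22  25 111]
284 361 380 [ 30  34 113]
288 362 383 [ 34  43 169]
292 363 384 [ 58  74 255]
296 364 385 [ 64  74 255]
300 377 381 [155 163 244]
[-108.9   28.8   92.5]
[-108.9   45.5   92.5]
[-99.   29.1  92.5]
[-99.   46.   92.5]
[-140.    -0.6  353.6]
```

Call:
step_arm(commands=[[0, [3, 20, 0], 0], [0, [3, 38, 10], 0], [0, [3, 38, 45], 0], [0, [3, 38, 85], 0], [0, [3, 38, 106], 0], [0, [3, 38, 106], 0], [0, [-3, 38, 106], 0], [0, [-9, 38, 106], 0], [0, [-14, 38, 106], 0]])

```text
t: 12.95
tool_pos: [0.4867, -0.0458, 0.2479]
tool_rot: [0.359, 3.119, -0.0]
contact_force: [-0.4, -0.8, -0.3]
opening: 0.0
grip_force: 0.0
```

Run:
```python
from h import *
np.set_printoptions(precision=1,suppress=True)
o=monitor.get_obs(); print(jig(o["tool_pos"]),jig(o["contact_force"]/1000+O))
```

```text
[-125.2   37.7  247.9] [-0.2 -0.8 -0.3]
```

Call:
step_arm(commands=[[0, [-2.5, 0, 0], 0], [0, [-5, 0, 0], 0], [0, [-7.5, 0, 0], 0], [0, [-10, 0, 0], 0], [0, [-12.5, 0, 0], 0], [0, [-15, 0, 0], 0], [0, [-17.5, 0, 0], 0], [0, [-20, 0, 0], 0], [0, [-22, 0, 0], 0], [0, [-24, 0, 0], 0], [0, [-25, 0, 0], 0]])

```text
t: 14.32
tool_pos: [0.5101, -0.0512, 0.2466]
tool_rot: [-0.359, -3.121, 0.0]
contact_force: [-1.1, -0.3, 1.0]
opening: -0.0001
grip_force: 0.8
```

Call:
step_arm(commands=[[0, [-1, 0, 0], 0], [0, [-2, 0, 0], 0], [0, [-3, 0, 0], 0]])

```text
t: 14.7
tool_pos: [0.5129, -0.0519, 0.2466]
tool_rot: [-0.359, -3.121, 0.0]
contact_force: [-2.2, -0.2, -0.7]
opening: -0.0002
grip_force: 0.8
```

Call:
step_arm(commands=[[0, [-1, 0, 0], 0], [0, [-2, 0, 0], 0]])

```text
t: 14.95
tool_pos: [0.5149, -0.0523, 0.2467]
tool_rot: [-0.359, -3.121, 0.0]
contact_force: [-1.9, -1.1, -0.6]
opening: -0.0
grip_force: 0.8
```

Run:
```python
from h import *
np.set_printoptions(precision=1,suppress=True)
o=monitor.get_obs(); print(jig(o["tool_pos"]),jig(o["contact_force"]/1000+O))
```

```text
[-96.2  37.8 246.7] [-1.6 -1.5 -0.6]
```

Only friction so far, so I'll keep going until the end stop shows.

Call:
step_arm(commands=[[0, [-1, 0, 0], 0], [0, [-2, 0, 0], 0], [0, [-2, 0, 0], 0]])

```text
t: 15.32
tool_pos: [0.5169, -0.0527, 0.2468]
tool_rot: [0.359, 3.121, 0.0]
contact_force: [-1.9, -0.3, -0.5]
opening: 0.0003
grip_force: 0.5
```

Call:
step_arm(commands=[[0, [-1, 0, 0], 0], [0, [-2, 0, 0], 0], [0, [-2, 0, 0], 0]])

```text
t: 15.7
tool_pos: [0.5183, -0.053, 0.2467]
tool_rot: [-0.359, -3.118, -0.001]
contact_force: [-6.6, -0.9, 2.9]
opening: 0.0003
grip_force: 3.0
```

Call:
step_arm(commands=[[0, [-1, 0, 0], 0], [0, [-2, 0, 0], 0], [0, [-2, 0, 0], 0]])

```text
t: 16.08
tool_pos: [0.5193, -0.0532, 0.2467]
tool_rot: [-0.358, -3.113, -0.001]
contact_force: [-13.3, 1.6, 8.8]
opening: -0.0002
grip_force: 7.1
```

Call:
step_arm(commands=[[0, [8, 0, 0], 0], [0, [25, 0, 0], 0], [0, [45, 0, -15], 0], [0, [50, -10, -60], 0], [0, [50, -30, -105], 0], [0, [50, -38, -106], 0], [0, [50, -38, -106], 0]])

```text
t: 16.95
tool_pos: [0.4633, -0.0796, 0.3526]
tool_rot: [0.36, 3.12, 0.0]
contact_force: [-0.6, 1.3, 0.5]
opening: 0.0003
grip_force: 0.0
```

Run:
```python
from h import *
np.set_printoptions(precision=1,suppress=True)
KI=info("wrist"); i=snap("wrist","w5"); print(jig(monitor.get_obs()["tool_pos"]))
h=cv2.cvtColor(i,cv2.COLOR_RGB2HSV)
m=(((h[...,0]<8)|(h[...,0]>172))&(h[...,1]>150)).astype(np.uint8)
n,l,s,c=cv2.connectedComponentsWithStats(m)
for k in range(1,n):
    if s[k,4]>60: print(s[k],c[k],jig(ray("wrist",*c[k],.0925,KI)))
t=snap("top","t5")[160:270,260:420,::-1]; w=i[200:420,280:500,::-1]
cv2.imwrite("pics/c5.png",np.hstack([cv2.resize(t,(450,309),interpolation=2),cv2.resize(w,(309,309),interpolation=2)]))
```

```text
[-140.5   -0.2  351.6]
[ 343   18   97   96 1122] [394.3  55.3] [-256.    43.8   92.5]
[433  43  23  23 223] [444.4  54.4] [-256.5   73.1   92.5]
[351  67  83  54 732] [392.7  94.7] [-234.4   44.    92.5]
[358 300  25  33 604] [370.2 315.3] [-88.2  36.   92.5]
```

View pics/c5.png

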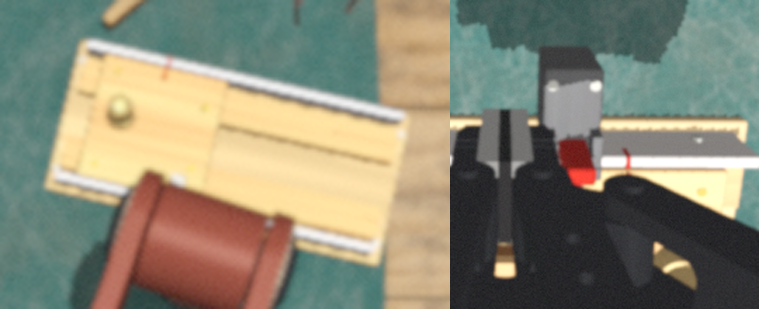

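The tab has moved in about 24 mm to the hard stop, its tongue lies over the board, the marks are still aligned, and the part is standing. The hand is clear, 178 mm up.

```bash
python3 -c "
from station import finish_job
print(finish_job())"
```

```text
the job is handed in; nothing more can be done
None
```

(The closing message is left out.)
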